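# Tip the steel ball out of a twin-bay tote

## Task

Pick up the blue twin-bay tote by its black handle and tip it over the round steel dish so that the steel bearing ball rolls out of its bay into the dish, while the brass ball stays in the other bay. Then set the tote back down upright on the worktop and let go of it.

Things in the scene. Friction and masses are not known exactly. Their poses are not given: they have to be found in the camera images.
- tote_grip (a point): Centre of the black handle grip (46 mm along x, 14 mm thick along y, 32 mm high) of the loose blue tote, 88 mm above its underside; z up. Pinch it from above, fingers closing along y. Tote: 160 mm along y, 46 mm along x, about 0.22 kg; the middle wall under the grip parts it into bays at +y and -y, with side walls 36 mm high. Each end has a low lip 21 mm above the underside.
- dish: Round open steel parts dish, 150 mm across at the rim (120 mm at the foot), 42 mm high, with a flat inner floor 5 mm up; it does not move. Origin: centre of its underside, z up.
- steel_ball_center (a point): Centre of the silver-grey steel ball (22 mm, 43 g), loose in either bay of the tote: it goes into the dish. It lies in a flat trough beside the middle wall; from there the bay's floor rises outward at 20 degrees to the lip. Tip the tote towards this bay's end by clearly more than 20 degrees (about 40 is good) and it rolls out over the lip.
- brass_ball_center (a point): Centre of the yellow brass ball (22 mm, 47 g), loose in the tote's other bay: it stays there. When the tote is tipped towards the steel ball's end, it rests against the middle wall.

How it is judged:
By the outcome, as a careful person would: the job done as asked, in the order asked, and still so for the second after the job is handed in, with the robot touching nothing.
It also fails if it takes over 58 s, if anything falls off the work surface, if the arm or the gripper's body presses on something with over 40 N, if the wrist force passes 120 N, or if a joint passes its speed limit or range.

## Robot

A 7-joint arm with a two-finger parallel gripper is mounted at the origin on a cart in front of the work surface, level with it; the furniture and walls round the work are solid. World frame = base frame: x ahead of the robot, y to its left, z up, the work surface at z = 0. Lengths are in mm, angles in rad, forces in N, time in s.
With the tool pointing down it reaches from about 400 to 875 mm from the base axis. Payload 4.4 kg.
Tool frame: the origin (TCP) lies midway between the tips of the shut fingers; the grasp point (between the pads) lies 19 mm behind it; z points along the fingers, y is the line along which they close (so a half turn about z gives the same grasp; the last joint's range is limited). The gripper opens to 85 mm and grips with 20 to 120 N. Pads are 22 mm wide; open, the fingers measure 114 mm over their backs; the gripper's body (76 mm by 85 mm) begins 54 mm behind the grasp point. The pads swing forward as they close: fully open they stand 13 mm farther back than shut.
Start: joints at [-1.404, 0.628, 0.038, 1.517, -0.027, 0.996, -0.02], TCP at [149.931, 632.486, 231.313] pointing down, gripper open.
Joint ranges: [-3.06, 3.06], [-0.37, 2.12], [-1.25, 1.32], [0.18, 2.47], [-1.1, 4.24], [0.23, 1.98], [-2.94, 2.94]. Speed limits (rad/s): [2.57, 2.57, 3.14, 3.14, 3.14, 3.14, 3.14].

## Interface

Orientations are given as [roll, pitch, yaw] about the fixed x, y, z axes, in that order (R = Rz(yaw) Ry(pitch) Rx(roll)).
In Python, from cell import ctrl gives the robot as it stands.
- The arm moves only by the shell command python3 -m handwheel 'ROWS'. ROWS is JSON, a list of rows, each a list of 3 entries, a list of its own where there are three numbers: the turn, a rotation vector about the tool's x, y, z in degrees, then the shift along the tool's x, y, z in m, then the closure, from 0 (fully open) to 1 (shut). A call has 1 to 5 rows; each row shifts and turns the commanded pose from where the row before left it, along the tool's axes as they then stand; what a row does not reach is not made up. A row lasts 1/12 s, in which the tool goes at most 41.7 mm and 7.16 degrees, less where a joint would pass 70% of its speed; a pose out of reach is approached as far as the arm can. A call is refused whole if a number of a shift passes 0.0417 or a number of a turn 7.16, either way. A call with a gripper value outside its range is refused whole. The fingers move at their own pace and stop on an object; the grip force is fixed at half the most. Time passes only in rows, so rows that do not move let the fingers close. It gives the time, the measured TCP pose, the force, the opening and the grip force at its end, in the units of the state.
- ctrl.read_state(): the state, without advancing time (a new reading comes with each control period).
- ctrl.get_image(name): name is "scene" or "top" or "wrist"; returns a dict with "pixels" (384x512x3 uint8, red, green, blue), "fx", "fy", "cx", "cy" (pixels), "pose" (4x4, takes a point from camera to world coordinates); the wrist camera has in their place "T_tool_cam" (4x4, takes a point from camera to tool coordinates, whose origin is the TCP and whose axes are the flange's). Camera axes: x right, y up, looking along -z (the intrinsics and any distortion apply to the point x, -y, -z); pixel columns grow to the right and rows downward; lengths in mm; the calibration is good to about 2 mm. A picture is of the moment at which its call begins: read the wrist's pose just before it. There is no depth.
- ctrl.finish_job(): hands the job in; it is judged then, once.
The state is a dict: "clock": time; "qpos": joint angles; "qd": joint speeds; "tau": joint torques, N m; "eef_pos": TCP position; "tool_rot": TCP orientation; "force": force on the tool from outside, world axes, zero at the start; "torque": the same for the moment, N m; "width": finger opening in mm; "gripper_force": force on a finger pad.
Only numpy, scipy, OpenCV 4.12 (cv2) and the standard library are available. Lean on these libraries where they do the work, as an engineer would, in place of code of your own. Each camera call takes 0.05 s, during which the arm holds its last target. There are 200 camera calls.

## Working session

There is one attempt and no reset: what is moved stays moved. The work goes in short steps, Python scripts to look and compute and a shell command to move; the robot and the scene stay as the last step left them, time stands still between calls to the robot, and variables do not carry over. Pictures are saved under pics/ and viewed, at most 10 in all, crops included, and the job is handed in when it is done.

```bash
mkdir -p pics
python3 - <<'E'
from cell import ctrl
import cv2,numpy as np
s=ctrl.read_state();print(s)
ims=[]
for n in("scene","top"):
    d=ctrl.get_image(n);cv2.imwrite(f"pics/{n}0.png",d["pixels"][:,:,::-1]);np.savez(f"{n}0.npz",**d)
    print(n,{k:np.round(v,3).tolist() for k,v in d.items() if k!='pixels'})
E
```

```text
{'clock': 0.0, 'qpos': array([-1.40383066,  0.62934422,  0.03843326,  1.51837794, -0.02698378,
        0.99631025, -0.02000731]), 'qd': array([ 6.48232613e-04,  7.71646188e-04,  7.45242833e-04,  7.86167390e-04,
       -5.85889826e-05, -4.10681153e-04, -4.22543196e-04]), 'tau': array([ 5.90826003e-04, -5.63396752e+01,  1.22643180e+00, -1.93439984e+01,
        1.10182737e-02,  1.04752879e-02,  6.64794214e-06]), 'eef_pos': array([149.76057438, 631.85978943, 230.38700508]), 'tool_rot': array([-3.13967101e+00,  3.41159633e-05,  2.90883535e+00]), 'force': array([ 0.32211337, -0.24533271,  0.61357546]), 'torque': array([-0.03516384, -0.03352848,  0.02181731]), 'gripper_force': 0.0, 'width': 85.59867131225515}
scene {'fx': 416.78, 'fy': 416.78, 'cx': 252.397, 'cy': 192.235, 'pose': [[-0.745, 0.369, -0.556, 20.145], [-0.667, -0.435, 0.605, 516.172], [-0.018, 0.822, 0.57, 572.654], [0.0, 0.0, 0.0, 1.0]]}
top {'fx': 355.316, 'fy': 355.316, 'cx': 256.34, 'cy': 188.564, 'pose': [[-0.02, 0.996, -0.085, 393.746], [-1.0, -0.021, -0.0, -21.848], [-0.002, 0.085, 0.996, 942.476], [0.0, 0.0, 0.0, 1.0]]}
```

View pics/scene0.png

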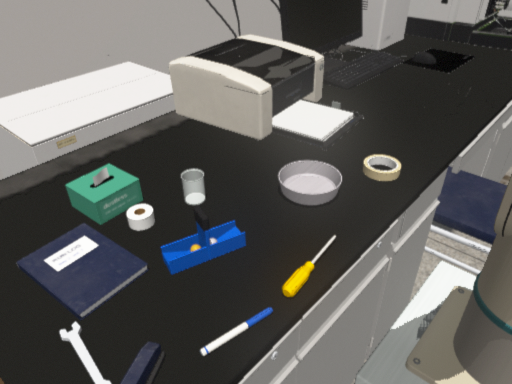

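View pics/top0.png

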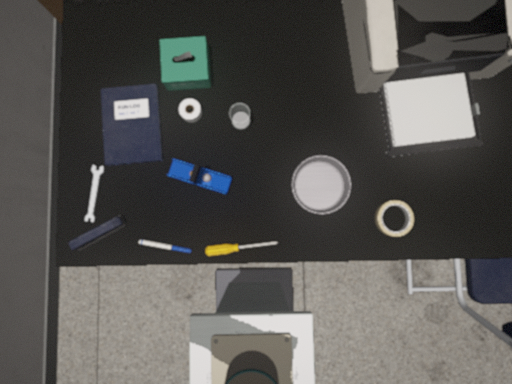

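The scene view shows the tote around (203,245) with the brass ball at (196,248) and the silver one at (212,241). The top view has the tote at (200,176) and the dish at (321,184). Next I'll measure these.

```bash
cat > h.py <<'E'
import numpy as np,cv2
def ray(d,u,v):
    P=np.array(d["pose"]);r=P[:3,:3]@np.array([(u-d["cx"])/d["fx"],-(v-d["cy"])/d["fy"],-1]);return P[:3,3],r
def plane(d,u,v,z):
    o,r=ray(d,u,v);return o+r*(z-o[2])/r[2]
def mask(d,lo,hi):
    return cv2.inRange(cv2.cvtColor(d["pixels"],cv2.COLOR_RGB2HSV),lo,hi)
E
python3 - <<'E'
from h import *
t=np.load("top0.npz");s=np.load("scene0.npz")
m=mask(t,(105,150,60),(125,255,255));n,l,st,c=cv2.connectedComponentsWithStats(m)
k=[i for i in range(1,n) if 150<c[i][0]<240 and 150<c[i][1]<200 and st[i][4]>20];print([(st[i].tolist(),c[i]) for i in k])
pts=np.argwhere(np.isin(l,k))[:,::-1].astype(np.float32);r=cv2.minAreaRect(pts);print(r)
W=np.array([plane(t,*p,30)[:2] for p in cv2.boxPoints(r)]);print(W.round(1),W.mean(0))
g=cv2.cvtColor(t["pixels"],cv2.COLOR_RGB2GRAY);
b=(g>75).astype(np.uint8);n,l,st,c=cv2.connectedComponentsWithStats(b);i=l[184,321];q=np.argwhere(l==i)[:,::-1].astype(np.float32)
(e,R)=cv2.minEnclosingCircle(q);print("dish",e,R,plane(t,*e,42))
A=cv2.resize(t["pixels"][145:210,150:250],None,fx=7,fy=7,interpolation=2)[:280*2]
B=cv2.resize(s["pixels"][195:280,150:255],None,fx=6.6,fy=6.6,interpolation=2)
A=A[:,:693];B=B[:,:693]
cv2.imwrite("pics/c1.png",cv2.resize(np.vstack([A,B]),(400,590))[:,:,::-1])
E
```

```text
[([167, 158, 65, 36, 1007], array([199.69215492, 176.22343595]))]
((199.5469970703125, 175.809326171875), (63.04719161987305, 20.064285278320312), 17.927921295166016)
[[510.2 210. ]
 [559.8 194. ]
 [505.8  38.9]
 [456.7  55.5]] [508.15055645 124.56696284]
dish (320.93670654296875, 184.417724609375) 30.75497055053711 [ 478.06356656 -186.37434902   42.        ]
```

View pics/c1.png

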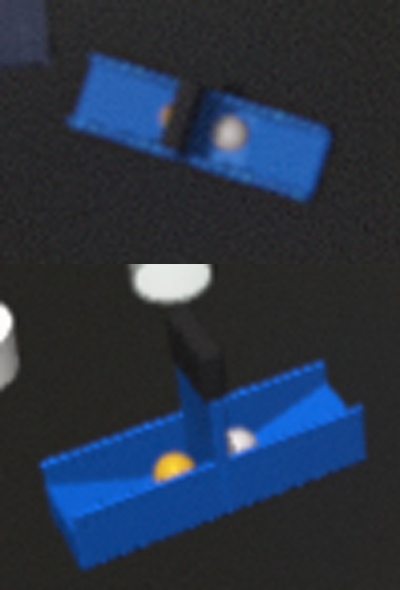

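Tote centre is about (508,125), with its +y axis at 71° (yaw -19°). The steel ball is in the -y bay, on the dish side, and the dish is at (478,-186). Now I'll move above the tote.

```bash
R='x'
python3 -m handwheel '[[[0,0,0],[-0.031,-0.0274,0],0],[[0,0,0],[-0.031,-0.0274,0],0],[[0,0,0],[-0.031,-0.0274,0],0],[[0,0,0],[-0.031,-0.0274,0],0],[[0,0,0],[-0.031,-0.0274,0],0]]'
python3 -m handwheel '[[[0,0,0],[-0.031,-0.0274,0],0],[[0,0,0],[-0.031,-0.0274,0],0],[[0,0,0],[-0.031,-0.0274,0],0],[[0,0,0],[-0.031,-0.0274,0],0],[[0,0,0],[-0.031,-0.0274,0],0]]'
python3 -m handwheel '[[[0,0,0],[-0.031,-0.0274,0],0],[[0,0,0],[-0.031,-0.0274,0],0],[[0,0,0],[-0.031,-0.0274,0],0],[[0,0,0],[-0.031,-0.0274,0],0],[[0,0,0],[-0.031,-0.0274,0],0]]'
python3 -m handwheel '[[[0,0,5.8],[0,0,0],0],[[0,0,0],[0,0,0],0],[[0,0,0],[0,0,0],0]]'
python3 - <<'E'
from cell import ctrl
import numpy as np,cv2
s=ctrl.read_state();d=ctrl.get_image("wrist")
print(s["eef_pos"],s["tool_rot"],s["qpos"]);print(d["fx"],d["fy"],d["cx"],d["cy"],d["T_tool_cam"])
np.savez("w1.npz",eef=s["eef_pos"],rot=s["tool_rot"],**d);cv2.imwrite("pics/w1.png",d["pixels"][:,:,::-1])
E
```

```text
clock: 0.52
eef_pos: [269.8, 461.4, 231.0]
tool_rot: [-3.141, -0.0, 2.909]
force: [1.3, 0.2, 0.6]
width: 85.2
gripper_force: 0.0
clock: 0.93
eef_pos: [388.9, 292.5, 231.2]
tool_rot: [-3.141, -0.0, 2.909]
force: [1.0, 0.7, 0.5]
width: 85.1
gripper_force: 0.0
clock: 1.35
eef_pos: [508.1, 123.4, 231.1]
tool_rot: [-3.141, -0.0, 2.909]
force: [0.6, 0.3, -0.1]
width: 85.2
gripper_force: 0.0
clock: 1.6
eef_pos: [507.1, 125.3, 230.9]
tool_rot: [-3.141, -0.001, 2.809]
force: [-0.5, 0.5, 0.0]
width: 85.3
gripper_force: 0.0
[507.12210417 125.25533856 230.86462762] [-3.14130320e+00 -1.27360888e-03  2.80882880e+00] [-0.37203157  0.44904998  0.10964034  1.87301124 -0.06542657  0.82416318
  1.00937414]
315.8570715420133 315.8570715420133 254.14801218187432 185.3609357666779 [[ 8.21587893e-05  9.66219358e-01  2.57721060e-01  6.51332921e+01]
 [ 9.99999759e-01  9.84341393e-05 -6.87827920e-04 -2.87149915e-01]
 [-6.89961202e-04  2.57721054e-01 -9.66219117e-01 -1.43225877e+02]
 [ 0.00000000e+00  0.00000000e+00  0.00000000e+00  1.00000000e+00]]
```

View pics/w1.png

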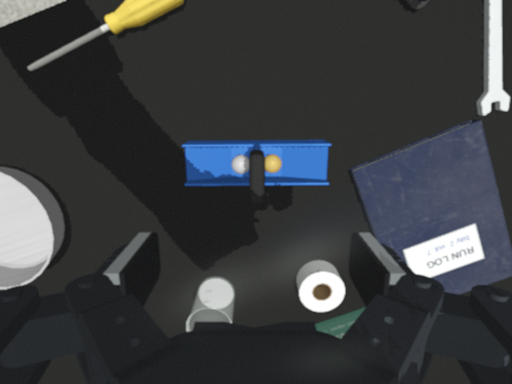

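The wrist view shows the tote aligned with the image axes, rim box (183..330, 142..186). The handle is at column 257, rows 150–195, with the steel ball at (240,164) and the brass at (273,163).

Run:
```python
from h import *
from scipy.spatial.transform import Rotation as Ro
d=dict(np.load("w1.npz"));T=np.eye(4);T[:3,:3]=Ro.from_euler("xyz",d["rot"]).as_matrix();T[:3,3]=d["eef"]
d["pose"]=T@d["T_tool_cam"]
m=mask(d,(105,150,60),(125,255,255));n,l,st,c=cv2.connectedComponentsWithStats(m);print([st[i].tolist() for i in range(1,n) if st[i][4]>50])
r=cv2.minAreaRect(np.argwhere(m)[:,::-1].astype(np.float32));print(r)
def tl(u,v,z): return (np.linalg.inv(T)@np.r_[plane(d,u,v,z),1])[:3].round(1)
for n,(u,v,z) in dict(l=(184,164,30),r=(329,164,30),t=(257,142,36),b=(257,186,36),ht=(258,150,104),hb=(258,196,104),steel=(240,164,16),brass=(273,163,16)).items(): print(n,tl(u,v,z),plane(d,u,v,z).round(1))
g=d["pixels"].mean(2)
print(g[172,240:280].astype(int));print(g[140:205,258].astype(int))
```

```text
[[182, 140, 150, 47, 5381]]
((256.66070556640625, 162.67579650878906), (45.925376892089844, 149.01205444335938), 89.4791488647461)
l [ -2.2 -77.7 200.9] [483.5  51.1  30. ]
r [ -2.2  82.9 200.8] [536.  202.9  30. ]
t [ 22.9   3.  194.9] [486.2 135.6  36. ]
b [-25.8   3.1 194.8] [532.2 119.8  36. ]
ht [ 24.5   3.2 126.9] [484.8 136.3 104. ]
hb [-16.7   3.3 126.8] [523.9 123.  104. ]
steel [ -4.9 -16.3 214.9] [506.1 108.2  16. ]
brass [ -3.7  21.7 214.9] [517.4 144.6  16. ]
[173 172 167 150 119 104  96  89  77  58  46  49  52  56  56  58  57  58
  57  59  57  57  53  56  80 114 137 142 142 140 142 145 146 149 149 147
 146 145 143 142]
[62 71 73 77 80 76 74 73 73 67 43 30 31 33 43 50 56 54 56 57 57 57 59 56
 57 58 61 58 59 58 57 58 57 57 57 58 57 58 55 55 56 56 57 56 56 57 57 58
 58 58 56 57 57 57 57 53 38 33 34 37 33 35 34 30 29]
```

```bash
python3 -m handwheel '[[[0,0,0],[-0.0015,0.0028,0.034],0],[[0,0,0],[0,0,0.035],0],[[0,0,0],[0,0,0.035],0],[[0,0,0],[0,0,0.03],0],[[0,0,0],[0,0,0.018],0]]'
python3 -m handwheel '[[[0,0,0],[0,0,0.01],0],[[0,0,0],[0,0,0],0],[[0,0,0],[0,0,0],0.6],[[0,0,0],[0,0,0],1],[[0,0,0],[0,0,0],1]]'
python3 -m handwheel '[[[0,0,0],[0,0,0],1],[[0,0,0],[0,0,0],1],[[0,0,0],[0,0,0],1],[[0,0,0],[0,0,0],1],[[0,0,0],[0,0,0],1]]'
python3 -m handwheel '[[[0,0,0],[0,0,0],1],[[0,0,0],[0,0,0],1],[[0,0,0],[0,0,0],1],[[0,0,0],[0,0,0],1],[[0,0,0],[0,0,0],1]]'
```

```text
clock: 2.07
eef_pos: [507.1, 129.4, 76.4]
tool_rot: [-3.14, -0.004, 2.813]
force: [-0.8, 0.2, -0.7]
width: 85.6
gripper_force: 0.0
clock: 2.48
eef_pos: [510.9, 128.0, 70.7]
tool_rot: [3.14, 0.002, 2.808]
force: [0.4, 0.1, 0.1]
width: 51.5
gripper_force: 0.0
clock: 2.9
eef_pos: [510.4, 127.5, 70.1]
tool_rot: [3.141, 0.001, 2.807]
force: [0.1, 0.0, 5.9]
width: 13.3
gripper_force: 59.6
clock: 3.32
eef_pos: [510.4, 127.5, 70.1]
tool_rot: [3.141, 0.001, 2.807]
force: [-1.0, -0.7, 6.0]
width: 13.4
gripper_force: 59.6
```

```bash
python3 -m handwheel '[[[0,0,0],[0,0,-0.005],1],[[0,0,0],[0,0,-0.01],1],[[0,0,0],[0,0,-0.015],1],[[0,0,0],[0,0,-0.02],1],[[0,0,0],[0,0,-0.02],1]]'
python3 -m handwheel '[[[0,0,0],[0,0,-0.012],1],[[0,0,0],[0,0,-0.008],1],[[0,0,0],[0,0,0],1],[[0,0,0],[0,0,0],1]]'
python3 -m handwheel '[[[0,0,0],[-0.0015,-0.0048,0],1],[[0,0,0],[-0.003,-0.0095,0],1],[[0,0,0],[-0.0045,-0.0143,0],1],[[0,0,0],[-0.006,-0.0191,0],1],[[0,0,0],[-0.006,-0.0191,0],1]]'
python3 -m handwheel '[[[0,0,0],[-0.006,-0.0191,0],1],[[0,0,0],[-0.006,-0.0191,0],1],[[0,0,0],[-0.006,-0.0191,0],1],[[0,0,0],[-0.006,-0.0191,0],1],[[0,0,0],[-0.006,-0.0191,0],1]]'
python3 -m handwheel '[[[0,0,0],[-0.006,-0.0191,0],1],[[0,0,0],[-0.006,-0.0191,0],1],[[0,0,0],[-0.0045,-0.0143,0],1],[[0,0,0],[-0.003,-0.0095,0],1],[[0,0,0],[-0.0015,-0.0048,0],1]]'
python3 -m handwheel '[[[0,0,0],[0,0,0],1],[[0,0,0],[0,0,0],1],[[0,0,0],[0,0,0],1],[[0,0,0],[0,0,0],1]]'
python3 - <<'E'
from cell import ctrl
import numpy as np,cv2
s=ctrl.read_state();print(s["qpos"])
d=ctrl.get_image("scene");d2=ctrl.get_image("wrist")
a=cv2.resize(d["pixels"][90:240,180:400],(733,500));cv2.imwrite("pics/s2.png",a[:,:,::-1])
cv2.imwrite("pics/w2.png",d2["pixels"][:,:,::-1])
np.savez("w2.npz",eef=s["eef_pos"],rot=s["tool_rot"],**d2)
E
```

```text
clock: 3.73
eef_pos: [509.1, 127.2, 140.0]
tool_rot: [-3.141, -0.001, 2.807]
force: [0.7, -0.7, -3.1]
width: 13.2
gripper_force: 58.6
clock: 4.07
eef_pos: [509.7, 127.4, 159.4]
tool_rot: [3.142, -0.0, 2.808]
force: [-0.4, -1.2, -3.0]
width: 13.2
gripper_force: 58.6
clock: 4.48
eef_pos: [507.0, 55.9, 158.4]
tool_rot: [-3.14, -0.002, 2.808]
force: [0.3, 0.0, -3.3]
width: 13.6
gripper_force: 58.6
clock: 4.9
eef_pos: [503.7, -44.8, 158.5]
tool_rot: [-3.14, -0.002, 2.806]
force: [0.6, 0.2, -3.0]
width: 13.2
gripper_force: 58.6
clock: 5.32
eef_pos: [501.8, -115.1, 158.7]
tool_rot: [-3.14, -0.001, 2.804]
force: [-0.3, 0.7, -3.0]
width: 13.2
gripper_force: 58.6
clock: 5.65
eef_pos: [502.9, -111.3, 159.2]
tool_rot: [3.141, -0.0, 2.809]
force: [0.2, 0.2, -2.8]
width: 13.4
gripper_force: 58.6
[ 0.11923297  0.53994605  0.06498435  1.96627077 -0.05720342  0.63740232
  1.45969555]
```

View pics/w2.png

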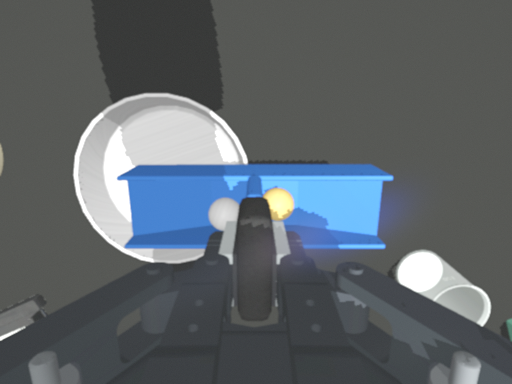

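Tote is held level, with the steel ball at (225,213) on the dish side. The dish rim is centred at about (161,178); I'll check that offset in tool axes.

Run:
```python
from h import *
from scipy.spatial.transform import Rotation as Ro
d=dict(np.load("w2.npz"));T=np.eye(4);T[:3,:3]=Ro.from_euler("xyz",d["rot"]).as_matrix();T[:3,3]=d["eef"]
d["pose"]=T@d["T_tool_cam"]
for u,v in ((161.5,178),(75,175),(248,170),(165,94)):
  p=plane(d,u,v,42);print(p.round(1),(np.linalg.inv(T)@np.r_[p,1])[:3].round(1))
```

```text
[ 475.2 -184.9   42. ] [  2.1 -78.7 117.2]
[ 448.9 -252.9   42. ] [   4.8 -151.6  117.1]
[ 492.6 -113.3   42. ] [  9.1  -5.3 117.2]
[ 413.1 -155.1   42. ] [ 70.6 -70.7 117.2]
```

```bash
python3 -m handwheel '[[[-1.5,0,0],[0,0,0],1],[[-3,0,0],[0,0,0],1],[[-3,0,0],[0,0,0],1],[[-3,0,0],[0,0,0],1],[[-2.5,0,0],[0,0,0],1]]'
python3 - <<'E'
from cell import ctrl
from scipy.spatial.transform import Rotation as Ro
s=ctrl.read_state();print(s["qpos"],s["eef_pos"],Ro.from_euler("xyz",s["tool_rot"]).as_matrix().round(3))
E
```

```text
clock: 6.17
eef_pos: [502.9, -112.7, 159.5]
tool_rot: [2.913, 0.001, 2.808]
force: [0.8, -0.0, -2.9]
width: 13.3
gripper_force: 58.9
[ 0.42324532  0.55221496 -0.15028525  1.97685888 -0.2586704   0.62394573
  1.74342416] [ 502.88400159 -112.71568368  159.48427587] [[-0.945  0.319  0.075]
 [ 0.328  0.92   0.214]
 [-0.001  0.227 -0.974]]
```

```bash
python3 -m handwheel '[[[-1.5,0,0],[0,0,0],1],[[-1.5,0,0],[0,0,0],1],[[-1.5,0,0],[0,0,0],1],[[-1.5,0,0],[0,0,0],1],[[-1.5,0,0],[0,0,0],1]]'
python3 -m handwheel '[[[-1.5,0,0],[0,0,0],1],[[-1.5,0,0],[0,0,0],1],[[-1.5,0,0],[0,0,0],1],[[-1.5,0,0],[0,0,0],1],[[-1.5,0,0],[0,0,0],1]]'
python3 -m handwheel '[[[-1.5,0,0],[0,0,0],1],[[-1.5,0,0],[0,0,0],1],[[-1.5,0,0],[0,0,0],1],[[-1.5,0,0],[0,0,0],1],[[-1.5,0,0],[0,0,0],1]]'
python3 -m handwheel '[[[-1.5,0,0],[0,0,0],1],[[-1.5,0,0],[0,0,0],1],[[-1.5,0,0],[0,0,0],1],[[0,0,0],[0,0,0],1],[[0,0,0],[0,0,0],1]]'
python3 -m handwheel '[[[0,0,0],[0,0,0],1],[[0,0,0],[0,0,0],1],[[0,0,0],[0,0,0],1],[[0,0,0],[0,0,0],1],[[0,0,0],[0,0,0],1]]'
python3 - <<'E'
from cell import ctrl
import numpy as np,cv2
s=ctrl.read_state();print(s["qpos"])
d=ctrl.get_image("wrist");d2=ctrl.get_image("scene")
cv2.imwrite("pics/w3.png",np.hstack([cv2.resize(d["pixels"],(400,300)),cv2.resize(d2["pixels"][90:240,200:400],(400,300))])[:,:,::-1])
E
```

```text
clock: 6.58
eef_pos: [502.9, -112.6, 159.4]
tool_rot: [2.783, 0.001, 2.808]
force: [0.0, 0.3, -3.2]
width: 13.5
gripper_force: 58.9
clock: 7.0
eef_pos: [502.9, -112.8, 159.3]
tool_rot: [2.653, 0.001, 2.808]
force: [0.3, -0.6, -3.2]
width: 13.4
gripper_force: 58.9
clock: 7.42
eef_pos: [503.0, -112.8, 159.3]
tool_rot: [2.521, 0.001, 2.808]
force: [0.5, 1.0, -2.6]
width: 13.4
gripper_force: 59.0
clock: 7.83
eef_pos: [502.7, -113.1, 158.9]
tool_rot: [2.443, -0.001, 2.806]
force: [-0.0, -1.1, -2.4]
width: 13.5
gripper_force: 59.1
clock: 8.25
eef_pos: [502.9, -112.4, 159.5]
tool_rot: [2.444, 0.0, 2.808]
force: [-0.4, -0.3, -2.3]
width: 13.2
gripper_force: 59.1
[ 0.91629281  0.74287603 -0.49516155  1.94759575 -0.55044531  0.73209067
  2.20563209]
```

View pics/w3.png

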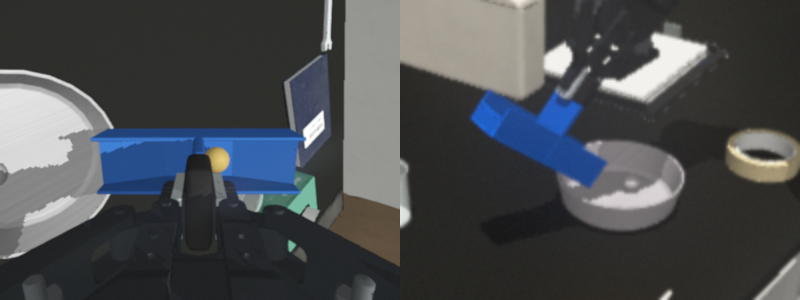

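The steel ball is in the dish, at about (632,183) in the right half, and the brass ball is still in its bay at (218,160) in the left half. I'll level the tote, carry it back and lower it.

```bash
python3 -m handwheel '[[[1.5,0,0],[0,0,0],1],[[3,0,0],[0,0,0],1],[[3,0,0],[0,0,0],1],[[3,0,0],[0,0,0],1],[[3,0,0],[0,0,0],1]]'
python3 -m handwheel '[[[3,0,0],[0,0,0],1],[[3,0,0],[0,0,0],1],[[3,0,0],[0,0,0],1],[[3,0,0],[0,0,0],1],[[3,0,0],[0,0,0],1]]'
python3 -m handwheel '[[[3,0,0],[0,0,0],1],[[3,0,0],[0,0,0],1],[[3,0,0],[0,0,0],1],[[1.5,0,0],[0,0,0],1],[[1,0,0],[0,0,0],1]]'
python3 -m handwheel '[[[0,0,0],[0,0,0],1],[[0,0,0],[0,0,0],1],[[0,0,0],[0,0,0],1]]'
python3 -m handwheel '[[[0,0,0],[0.0015,0.0048,0],1],[[0,0,0],[0.003,0.0095,0],1],[[0,0,0],[0.0045,0.0143,0],1],[[0,0,0],[0.006,0.0191,0],1],[[0,0,0],[0.006,0.0191,0],1]]'
python3 -m handwheel '[[[0,0,0],[0.006,0.0191,0],1],[[0,0,0],[0.006,0.0191,0],1],[[0,0,0],[0.006,0.0191,0],1],[[0,0,0],[0.006,0.0191,0],1],[[0,0,0],[0.006,0.0191,0],1]]'
python3 -m handwheel '[[[0,0,0],[0.006,0.0191,0],1],[[0,0,0],[0.006,0.0191,0],1],[[0,0,0],[0.0045,0.0143,0],1],[[0,0,0],[0.003,0.0095,0],1],[[0,0,0],[0.0015,0.0048,0],1]]'
python3 -m handwheel '[[[0,0,0],[0,0,0],1],[[0,0,0],[0,0,0.01],1],[[0,0,0],[0,0,0.02],1],[[0,0,0],[0,0,0.02],1],[[0,0,0],[0,0,0.015],1]]'
python3 -m handwheel '[[[0,0,0],[0,0,0.01],1],[[0,0,0],[0,0,0.004],1],[[0,0,0],[0,0,0],1],[[0,0,0],[0,0,0],1]]'
python3 - <<'E'
from cell import ctrl
import numpy as np,cv2
s=ctrl.read_state();print(s["qpos"])
d=ctrl.get_image("wrist");d2=ctrl.get_image("scene")
cv2.imwrite("pics/w4.png",np.hstack([cv2.resize(d["pixels"],(400,300)),cv2.resize(d2["pixels"][140:290,140:340],(400,300))])[:,:,::-1])
E
```

```text
clock: 8.77
eef_pos: [502.8, -112.2, 159.8]
tool_rot: [2.682, 0.0, 2.808]
force: [-0.1, 0.4, -2.8]
width: 13.0
gripper_force: 59.0
clock: 9.18
eef_pos: [502.8, -111.7, 160.0]
tool_rot: [2.943, 0.0, 2.808]
force: [0.0, -0.6, -2.7]
width: 13.0
gripper_force: 59.0
clock: 9.6
eef_pos: [503.1, -110.2, 159.7]
tool_rot: [-3.141, 0.0, 2.811]
force: [-0.1, 0.3, -2.5]
width: 13.5
gripper_force: 59.0
clock: 9.85
eef_pos: [502.5, -112.9, 159.3]
tool_rot: [3.141, -0.0, 2.807]
force: [-0.2, 0.7, -2.1]
width: 13.2
gripper_force: 59.0
clock: 10.27
eef_pos: [504.6, -41.6, 159.2]
tool_rot: [3.141, -0.0, 2.806]
force: [0.2, 0.7, -2.9]
width: 13.2
gripper_force: 59.0
clock: 10.68
eef_pos: [507.4, 59.1, 159.3]
tool_rot: [3.141, -0.001, 2.807]
force: [0.7, -0.2, -3.4]
width: 13.3
gripper_force: 59.0
clock: 11.1
eef_pos: [509.5, 129.6, 159.2]
tool_rot: [3.141, -0.001, 2.81]
force: [-0.4, 1.0, -2.3]
width: 13.4
gripper_force: 59.0
clock: 11.52
eef_pos: [509.2, 125.5, 92.5]
tool_rot: [-3.14, -0.001, 2.805]
force: [-0.2, -1.0, -2.1]
width: 12.7
gripper_force: 58.9
clock: 11.85
eef_pos: [510.3, 127.0, 80.5]
tool_rot: [3.142, 0.0, 2.807]
force: [-0.5, 0.1, -3.2]
width: 12.9
gripper_force: 58.9
[-0.34577449  0.68214258  0.07288414  1.99202913 -0.10098687  0.47042591
  1.03684048]
```

View pics/w4.png

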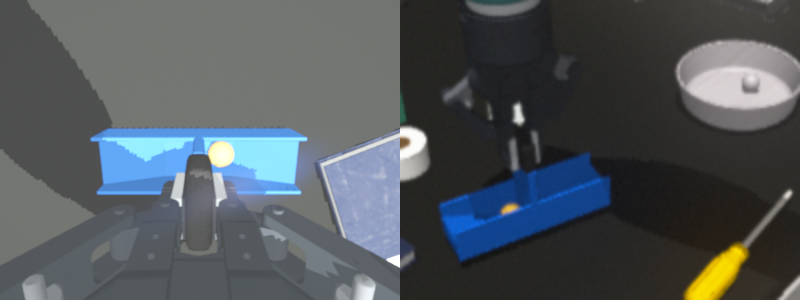

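The steel ball is in the dish at (750,82) and the brass ball is in its bay at (510,209), both in the right half. The tote is level with 10 mm left to go, so I'll lower it slowly.

```bash
python3 -m handwheel '[[[0,0,0],[0,0,0.003],1],[[0,0,0],[0,0,0.003],1],[[0,0,0],[0,0,0.002],1],[[0,0,0],[0,0,0],1],[[0,0,0],[0,0,0],1]]'
python3 -m handwheel '[[[0,0,0],[0,0,0.001],1],[[0,0,0],[0,0,0],1],[[0,0,0],[0,0,0],1]]'
python3 -m handwheel '[[[0,0,0],[0,0,0.001],1],[[0,0,0],[0,0,0],1],[[0,0,0],[0,0,0],1]]'
```

```text
clock: 12.37
eef_pos: [509.7, 127.5, 72.2]
tool_rot: [-3.141, -0.0, 2.808]
force: [0.2, -0.6, -2.9]
width: 13.4
gripper_force: 59.0
clock: 12.62
eef_pos: [509.9, 127.5, 71.3]
tool_rot: [3.142, -0.0, 2.808]
force: [-0.1, 0.3, -2.6]
width: 13.1
gripper_force: 59.0
clock: 12.87
eef_pos: [509.8, 127.4, 70.2]
tool_rot: [-3.142, -0.0, 2.808]
force: [0.1, 0.2, -1.7]
width: 13.3
gripper_force: 59.0
```

```bash
python3 -m handwheel '[[[0,0,0],[0,0,0.0005],1],[[0,0,0],[0,0,0],1],[[0,0,0],[0,0,0],1]]'
python3 -m handwheel '[[[0,0,0],[0,0,0],0.7],[[0,0,0],[0,0,0],0.5],[[0,0,0],[0,0,0],0.2],[[0,0,0],[0,0,0],0],[[0,0,0],[0,0,0],0]]'
python3 -m handwheel '[[[0,0,0],[0,0,0],0],[[0,0,0],[0,0,0],0],[[0,0,0],[0,0,0],0],[[0,0,0],[0,0,0],0],[[0,0,0],[0,0,0],0]]'
python3 -m handwheel '[[[0,0,0],[0,0,-0.01],0],[[0,0,0],[0,0,-0.02],0],[[0,0,0],[0,0,-0.03],0],[[0,0,0],[0,0,-0.03],0],[[0,0,0],[0,0,-0.03],0]]'
python3 -m handwheel '[[[0,0,0],[0,0,-0.02],0],[[0,0,0],[0,0,0],0],[[0,0,0],[0,0,0],0],[[0,0,0],[0,0,0],0],[[0,0,0],[0,0,0],0]]'
python3 - <<'E'
from cell import ctrl
import numpy as np,cv2
d=ctrl.get_image("wrist");d2=ctrl.get_image("scene")
cv2.imwrite("pics/w5.png",np.hstack([cv2.resize(d["pixels"],(400,300)),cv2.resize(d2["pixels"][140:290,140:340],(400,300))])[:,:,::-1])
E
```

```text
clock: 13.12
eef_pos: [509.9, 127.4, 70.1]
tool_rot: [3.141, 0.0, 2.807]
force: [-1.3, -0.4, 2.6]
width: 13.6
gripper_force: 59.7
clock: 13.53
eef_pos: [510.0, 127.5, 69.8]
tool_rot: [3.141, 0.0, 2.808]
force: [-0.0, -1.1, -1.0]
width: 73.0
gripper_force: 0.0
clock: 13.95
eef_pos: [509.9, 127.4, 69.8]
tool_rot: [3.142, -0.0, 2.808]
force: [-0.1, -0.9, 0.3]
width: 85.6
gripper_force: 0.0
clock: 14.37
eef_pos: [509.6, 127.3, 191.7]
tool_rot: [-3.142, -0.0, 2.807]
force: [0.3, 0.8, -0.1]
width: 85.5
gripper_force: 0.0
clock: 14.78
eef_pos: [508.9, 127.2, 208.9]
tool_rot: [-3.14, -0.002, 2.808]
force: [-0.7, 1.2, -0.3]
width: 85.3
gripper_force: 0.0
```

View pics/w5.png

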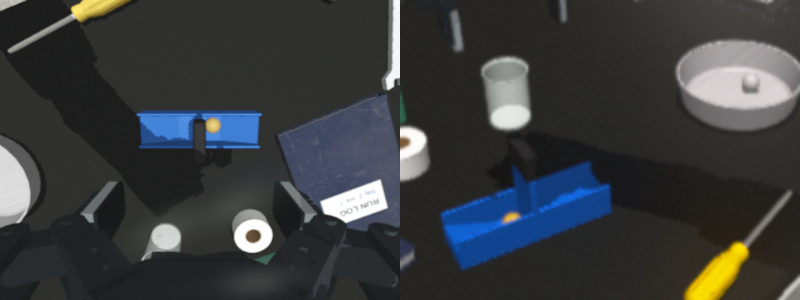

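The tote stands upright and released, with the brass ball in its bay at (213,126) in the left half and the steel ball in the dish at (750,82) in the right half.

```bash
python3 -c "
from cell import ctrl
print(ctrl.finish_job())"
```

```text
the job is handed in; nothing more can be done
None
```

The job is handed in at about 15 s on the robot's clock: the steel ball is in the dish, the brass ball is still in its bay, and the tote is upright on the worktop and released.

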